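Open the touch-latch tin

ROBOT

A 6-joint arm with a two-finger parallel gripper is mounted at the origin on the work surface. World frame = base frame: x ahead of the robot, y to its left, z up, the work surface at z = 0. Lengths are in mm, angles in rad, forces in N, time in s.
With the tool pointing down it reaches from about 350 to 975 mm from the base axis. Payload 17.4 kg.
Tool frame: the origin (TCP) lies on the centre line of the jaws, within the pads' length; the fingertips stand 14 mm ahead of it and the grasp point (between the pads) lies 5 mm behind it (ctrl.finger_overhang is the distance from the TCP to the fingertips, in mm); x points along the fingers, y is the direction in which the jaws open and shut, and the axes are right-handed (so a half turn about x gives the same grasp; the last joint's range is limited). The gripper opens to 85 mm and grips with 20 to 120 N. Pads are 22 mm wide; open, the fingers measure 114 mm over their backs; the gripper's body (76 mm by 85 mm) begins 54 mm behind the grasp point. The pads swing forward as they close: fully open they stand 13 mm farther back than shut.
Start: joints at [-1.186, 0.116, 1.442, -0, 1.584, -0.038], TCP at [276.955, -615.572, 245.303] pointing down, gripper open.
Joint ranges: [-2.83, 2.83], [-0.83, 2.19], [0.07, 2.5], [-1.14, 4.28], [0.01, 3], [-2.97, 2.97]. Speed limits (rad/s): [1.89, 1.89, 2.22, 3.14, 3.14, 3.14].

INTERFACE

Orientations are given as a 3x3 rotation matrix whose columns are the frame's x, y, z axes.
In Python, from workcell import ctrl gives the robot as it stands.
- The arm moves only by the tool arm_command, never from a script. Its argument "series" is a list of rows, each an object of numbers: "x", "y", "z": the shift along the tool's x, y, z in cm; "roll": the turn about the tool's x in rad; "hand": the finger opening in cm, from 0 to 8.54. A call has 1 to 12 rows; each row shifts and turns the commanded pose from where the row before left it, along the tool's axes as they then stand; what a row does not reach is not made up. A row lasts 1/8 s, in which the tool goes at most 62.5 mm and 10.7 degrees, less where a joint would pass 70% of its speed; a pose out of reach is approached as far as the arm can. A call is refused whole if a number of a shift passes 6.25 or a number of a turn 0.188, either way. A call with a gripper value outside its range is refused whole. The fingers move at their own pace and stop on an object; "squeeze" is the grip in N (left out, the last holds). Time passes only in rows, so rows that do not move let the fingers close. It gives the time, the measured TCP pose, the force and the opening at its end, in the units of the state.
- ctrl.get_obs(): the state, without advancing time (a new reading comes with each control period).
- ctrl.snapshot(name): name is "scene" or "top"; returns a dict with "image" (400x640x3 uint8, red, green, blue), "fx", "fy", "cx", "cy" (pixels), "world_to_cam" (4x4, takes a point from world to camera coordinates). Camera axes: x right, y up, looking along -z (the intrinsics and any distortion apply to the point x, -y, -z); pixel columns grow to the right and rows downward; lengths in mm; the calibration is good to about 2 mm. A picture is of the moment at which its call begins. There is no depth.
- ctrl.hand_in(): hands the job in, once; it reports no verdict.
Trained networks look in a picture, given as the dict that the camera call returned (one of the last four; its "shot" number tells which), for a name from the list of things; names that differ only in an ending like _2 or _b are one class to them, and where a whole thing is asked for, a point or a joint stands for the part that bears it (a point fixed in the world has none). Each returns a list of dicts, best first, with "conf" (0 to 1); they miss things now and then, are a little off and sometimes report something else, mostly with a low value. They report only what shows in the picture. A call takes as long as a camera call.
- ctrl.regions_of(picture, target): "mask" (400x640 bool, what is visible of it).
- ctrl.mark_of(picture, target): "centre" ([x, y, z] in mm, in the coordinates of the camera as it stood for that picture, good to about 4 mm: a listed point, or the origin of a listed thing).
The state is a dict: "time_s": time; "joint_pos": joint angles; "dq": joint speeds; "joint_efforts": joint torques, N m; "ee_pos": TCP position; "eef_rot": TCP orientation; "wrist_force": force on the tool from outside, world axes, zero at the start; "wrist_torque": the same for the moment, N m; "grip_width": opening from 0.0 (shut) to 1.0 (fully open).
Only numpy, scipy, OpenCV 4.12 (cv2) and the standard library are available. Lean on these libraries where they do the work, as an engineer would, in place of code of your own. Each camera call takes 0.05 s, during which the arm holds its last target. There are 200 camera calls.

TASK

Open the green tin for whoever needs the key inside: press the front edge of its lid down until the hidden touch catch gives, take the finger away so that the lid springs ajar by itself, then push the lid up and over with the fingers until it rests wide open, leaning back past upright. Only touch and push: do not grip or force the lid, do not lift or shove the tin, and leave the lockring tool, tire lever and coaster as they lie.

Things in the scene. Friction and masses are not known exactly. Their poses are not given: they have to be found in the camera images.
- tin: Matte green steel box with a hinged lid, 150 (x) x 200 (y) x 72 mm high, loose but heavy (about 1.5 kg) on the shelf. Origin: centre of its underside. Own z is up, own +x points from the lid's free front edge to its hinge; the front faces roughly to the robot. Side and back walls 70 mm high, front wall lower (58 mm). 
- tin_lid (a joint): Lid angle, rad: 0 shut and held by the hidden catch (lid top 72 mm above the shelf), negative when pressed in (stop at -0.045, 6 mm down at the front edge), positive when open. About 0.9 when sprung ajar. Let go before upright (1.57) it sinks back to 0.9; past upright it falls slowly (1 to 2 s) back to its stop at 1.85 and stays.
- lid_hinge (a point): Middle of the lid's hinge line, on the far side of the tin, 70 mm above the shelf when the tin stands; the hinge line runs along the tin's y.
- lid_edge (a point): Middle of the lid's free front edge, 140 mm from the hinge line; moves with the lid, a smooth slippery plate 140 x 190 x 4 mm with a rolled front edge 10 mm thick. Once ajar the lid swings freely on a damped hinge: about 1 N at this edge, following its arc, is enough.
- lid_press (a point): Centre of a thin bright thumb disc (32 mm across) on the lid's top, 30 mm behind its front edge; moves with the lid. Pressing here about 5 mm down (up to 8 N, then a firm stop) frees the catch for good; when the finger is then taken away upward, a sprung pin raises the lid in about a second to about 0.9 rad and holds it there.
- lockring_tool: Bystander: chrome cassette lockring tool, loose, standing upright: a stub 34 mm across and 46 mm high. Origin: centre of its underside.
- tire_lever: Bystander: yellow plastic tire lever, loose, lying flat, 121 mm long along its own x, 22 mm wide, up to 11 mm high. Origin: its middle, on the shelf.
- coaster: Bystander: round white ceramic coaster, loose, 96 mm across, 9 mm thick. Origin: centre of its underside.

How it is judged:
By the outcome, as a careful person would: the job done as asked, in the order asked, and still so for the second after the job is handed in, with the robot touching nothing.
It also fails if it takes over 45 s, if anything falls off the work surface, if the arm or the gripper's body presses on something with over 40 N, if the wrist force passes 120 N, or if a joint passes its speed limit or range.

## Working session

There is one attempt and no reset: what is moved stays moved. The work goes in short steps, Python scripts to look and compute and a tool call to move; the robot and the scene stay as the last step left them, time stands still between calls to the robot, and variables do not carry over. Pictures are saved under pics/ and viewed, about 8 in all and at most 12, crops included, and the job is handed in when it is done.

Besides the shell and the picture viewer there is one more tool, called after "Request:" as name(argument=value, ...), one argument or row to a line, values as JSON. arm_command: Moves the arm, as the interface text tells. Its arguments: {"type":"object","properties":{"series":{"type":"array","items":{"type":"object","properties":{"x":{"type":"number"},"y":{"type":"number"},"z":{"type":"number"},"roll":{"type":"number"},"hand":{"type":"number"}}}},"squeeze":{"type":"number"}},"required":["series"]}

```bash
mkdir -p pics
cat > h.py <<'E'
import numpy as np, cv2
from workcell import ctrl
def marks(names, cams=("scene","top"), save=None):
    for c in cams:
        p=ctrl.snapshot(c); W=np.linalg.inv(np.array(p["world_to_cam"]))
        if save: cv2.imwrite(f"pics/{save}_{c}.png",p["image"][:,:,::-1])
        for n in names:
            for m in ctrl.mark_of(p,n)[:2]:
                print(c,n,round(m["conf"],2),np.round((W@np.r_[m["centre"],1])[:3],1))
def state():
    o=ctrl.get_obs(); print(o["time_s"],np.round(o["ee_pos"],1),np.round(o["eef_rot"],3).tolist(),"F",np.round(o["wrist_force"],1),o["grip_width"])
E
python3 - <<'E'
from h import *
state(); print(ctrl.finger_overhang)
marks(["tin","lid_hinge","lid_edge","lid_press","lockring_tool","tire_lever","coaster"],save="a")
a=cv2.imread("pics/a_scene.png");b=cv2.imread("pics/a_top.png")
cv2.imwrite("pics/a.png",cv2.resize(np.vstack([a,b]),(480,600)))
E
```

```text
0.0 [ 276.9 -615.4  244.5] [[-0.0, 0.41, -0.912], [0.001, -0.912, -0.41], [-1.0, -0.001, -0.0]] F [ 0.2 -0.6 -1. ] 1.0032102406968944
14.0
scene tin 0.69 [555.1  67.    4.6]
scene lid_hinge 0.67 [624.4  84.7  72.8]
scene lid_edge 0.8 [485.1  53.   68.7]
scene lid_press 0.85 [511.1  54.1  72.2]
scene lockring_tool 0.56 [ 659.3 -140.7    4.4]
scene tire_lever 0.58 [682.3  97.6  -1.5]
scene coaster 0.62 [479.3 234.8  -0.6]
top tin 0.55 [557.2  65.3   1.4]
top lid_hinge 0.79 [620.2  81.5  65. ]
top lid_edge 0.55 [489.   49.1  71. ]
top lid_press 0.7 [517.   55.5  75.9]
top lockring_tool 0.67 [ 663.  -141.     0.8]
top tire_lever 0.82 [683.7 100.6  -1.4]
top coaster 0.88 [472.6 231.7  -0.6]
top coaster 0.18 [487.1  49.6  66.4]
```

View pics/a.png

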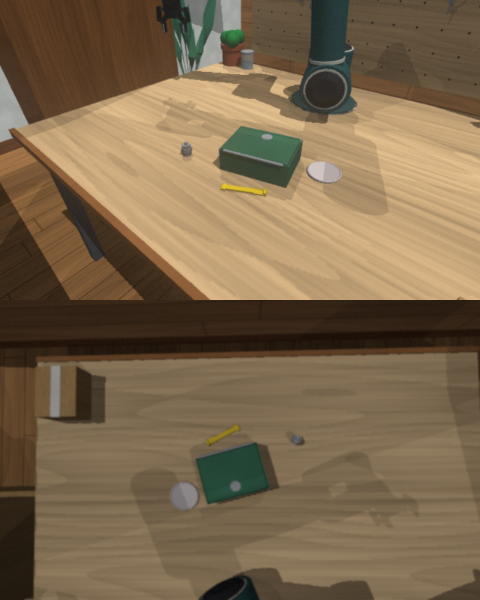

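The combined view (top half scene camera, bottom half top camera) shows the green tin with its thumb disc toward the robot, at about (235,486) in the lower half. The yellow lever is behind the hinge, the coaster on the left and the lockring tool on the far right. The network marks agree with this. The tin's yaw is about 0.23 rad and the disc is near (515,56,73).

Next I'll move above the disc with the fingers closed.

Request:
arm_command(
  series=[
    {"roll": 0.1, "hand": 0},
    {"roll": 0.09, "hand": 0},
    {"y": -5, "z": -3.2, "hand": 0},
    {"y": -5, "z": -3.2, "hand": 0},
    {"y": -5, "z": -3.2, "hand": 0},
    {"y": -5, "z": -3.2, "hand": 0},
    {"y": -5, "z": -3.2, "hand": 0},
    {"y": -5, "z": -3.2, "hand": 0},
    {"y": -5, "z": -3.2, "hand": 0},
    {"y": -5, "z": -3.2, "hand": 0},
    {"y": -5, "z": -3.2, "hand": 0},
    {"y": -5, "z": -3.2, "hand": 0},
  ],
  squeeze=20,
)

```text
$.series[0]: bad value
```

Run:
```python
from h import *
state()
marks(["lid_press","lid_edge","lid_hinge"])
```

```text
0.8 [ 277.  -615.6  245.3] [[0.0, 0.41, -0.912], [0.0, -0.912, -0.41], [-1.0, -0.0, -0.0]] F [0.5 0.3 0.2] 1.0008689185435165
scene lid_press 0.87 [513.6  55.7  72.6]
scene lid_edge 0.77 [483.2  50.8  70.6]
scene lid_hinge 0.86 [624.4  84.2  70.2]
top lid_press 0.71 [516.   57.8  74.4]
top lid_edge 0.8 [490.2  51.6  67.3]
top lid_hinge 0.7 [622.3  81.5  65.7]
```

Request:
arm_command(
  series=[
    {"x": 0, "y": 0, "z": 0, "roll": 0.1, "hand": 0},
    {"x": 0, "y": 0, "z": 0, "roll": 0.09, "hand": 0},
    {"x": 0, "y": -5, "z": -3.2, "roll": 0, "hand": 0},
    {"x": 0, "y": -5, "z": -3.2, "roll": 0, "hand": 0},
    {"x": 0, "y": -5, "z": -3.2, "roll": 0, "hand": 0},
    {"x": 0, "y": -5, "z": -3.2, "roll": 0, "hand": 0},
    {"x": 0, "y": -5, "z": -3.2, "roll": 0, "hand": 0},
    {"x": 0, "y": -5, "z": -3.2, "roll": 0, "hand": 0},
    {"x": 0, "y": -5, "z": -3.2, "roll": 0, "hand": 0},
    {"x": 0, "y": -5, "z": -3.2, "roll": 0, "hand": 0},
    {"x": 0, "y": -5, "z": -3.2, "roll": 0, "hand": 0},
    {"x": 0, "y": -5, "z": -3.2, "roll": 0, "hand": 0},
  ],
  squeeze=20,
)

```text
time_s: 2.7
ee_pos: [473.2, -53.3, 245.7]
eef_rot: [[0.001, 0.231, -0.973], [-0.0, -0.973, -0.231], [-1.0, 0.0, -0.001]]
wrist_force: [0.4, -1.1, 0.0]
grip_width: -0.004
```

Request:
arm_command(
  series=[
    {"x": 0, "y": -4.9, "z": -3.3, "roll": 0, "hand": 0},
    {"x": 0, "y": -4.8, "z": -3.3, "roll": 0, "hand": 0},
    {"x": 4.8, "y": 0, "z": 0, "roll": 0, "hand": 0},
    {"x": 4.8, "y": 0, "z": 0, "roll": 0, "hand": 0},
    {"x": 4.8, "y": 0, "z": 0, "roll": 0, "hand": 0},
    {"x": 0, "y": 0, "z": 0, "roll": 0, "hand": 0},
    {"x": 0, "y": 0, "z": 0, "roll": 0, "hand": 0},
  ],
)

```text
time_s: 3.58
ee_pos: [515.6, 54.4, 103.5]
eef_rot: [[0.002, 0.231, -0.973], [0.0, -0.973, -0.231], [-1.0, 0.0, -0.002]]
wrist_force: [0.1, -0.0, 0.9]
grip_width: -0.001
```

Run:
```python
from h import *
p=ctrl.snapshot("scene"); cv2.imwrite("pics/b.png",cv2.resize(p["image"][140:270,260:440,::-1],None,fx=4,fy=4))
state()
```

```text
3.625 [515.9  54.4 103.9] [[0.003, 0.231, -0.973], [0.0, -0.973, -0.231], [-1.0, 0.001, -0.003]] F [ 0.9  0.6 -0.2] -0.0013788730794983216
```

View pics/b.png

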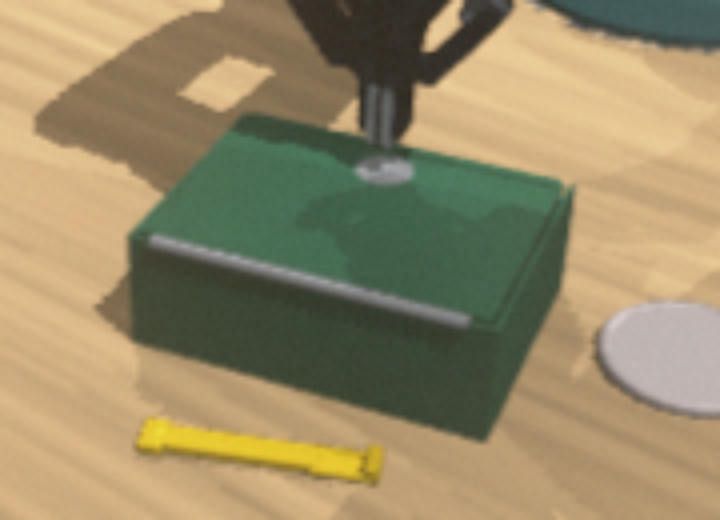

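The closed fingertips stand about 16 mm above the disc (crop pixel 385,165), centred over it. I'll go down slowly.

Request:
arm_command(
  series=[
    {"x": 0.7, "y": 0, "z": 0, "roll": 0, "hand": 0},
    {"x": 0.6, "y": 0, "z": 0, "roll": 0, "hand": 0},
    {"x": 0.2, "y": 0, "z": 0, "roll": 0, "hand": 0},
    {"x": 0.2, "y": 0, "z": 0, "roll": 0, "hand": 0},
    {"x": 0.15, "y": 0, "z": 0, "roll": 0, "hand": 0},
    {"x": 0, "y": 0, "z": 0, "roll": 0, "hand": 0},
  ],
)

```text
time_s: 4.38
ee_pos: [514.9, 54.3, 83.3]
eef_rot: [[0.0, 0.231, -0.973], [-0.0, -0.973, -0.231], [-1.0, 0.0, -0.0]]
wrist_force: [-3.2, -1.1, 6.0]
grip_width: 0.001
```

Request:
arm_command(
  series=[
    {"x": 0.1, "y": 0, "z": 0, "roll": 0, "hand": 0},
    {"x": 0.1, "y": 0, "z": 0, "roll": 0, "hand": 0},
    {"x": 0, "y": 0, "z": 0, "roll": 0, "hand": 0},
  ],
)

```text
time_s: 4.75
ee_pos: [515.0, 54.4, 81.2]
eef_rot: [[0.0, 0.231, -0.973], [0.0, -0.973, -0.231], [-1.0, 0.0, -0.0]]
wrist_force: [-3.8, 0.1, 7.6]
grip_width: -0.002
```

Request:
arm_command(
  series=[
    {"x": 0.08, "y": 0, "z": 0, "roll": 0, "hand": 0},
    {"x": 0, "y": 0, "z": 0, "roll": 0, "hand": 0},
  ],
)

```text
time_s: 5.0
ee_pos: [515.0, 54.3, 81.0]
eef_rot: [[0.001, 0.231, -0.973], [-0.0, -0.973, -0.231], [-1.0, 0.0, -0.0]]
wrist_force: [-7.6, -0.7, 14.0]
grip_width: 0.001
```

That is the firm stop: 14 N with almost no further travel. I'll take the finger up and away, then wait.

Request:
arm_command(
  series=[
    {"x": -3, "y": 0, "z": 0, "roll": 0, "hand": 0},
    {"x": -6, "y": 0, "z": 0, "roll": 0, "hand": 0},
    {"x": -6, "y": 0, "z": 1, "roll": 0, "hand": 0},
    {"x": -4, "y": 0, "z": 4, "roll": 0, "hand": 0},
    {"x": 0, "y": 0, "z": 5, "roll": 0, "hand": 0},
    {"x": 0, "y": 0, "z": 0, "roll": 0, "hand": 0},
    {"x": 0, "y": 0, "z": 0, "roll": 0, "hand": 0},
    {"x": 0, "y": 0, "z": 0, "roll": 0, "hand": 0},
    {"x": 0, "y": 0, "z": 0, "roll": 0, "hand": 0},
    {"x": 0, "y": 0, "z": 0, "roll": 0, "hand": 0},
    {"x": 0, "y": 0, "z": 0, "roll": 0, "hand": 0},
  ],
)

```text
time_s: 6.38
ee_pos: [417.6, 31.3, 269.8]
eef_rot: [[-0.0, 0.231, -0.973], [-0.0, -0.973, -0.231], [-1.0, -0.0, 0.0]]
wrist_force: [-0.1, -0.0, -0.9]
grip_width: -0.003
```

Run:
```python
from h import *
marks(["lid_edge","lid_hinge","tin"],save="c")
a=cv2.imread("pics/c_scene.png");b=cv2.imread("pics/c_top.png")
cv2.imwrite("pics/c.png",np.vstack([cv2.resize(a[100:270,220:480],None,fx=2,fy=2),cv2.resize(b[150:270,190:450],None,fx=2,fy=2)]))
state()
```

```text
scene lid_edge 0.83 [537.   66.5 181.7]
scene lid_hinge 0.89 [623.7  83.   72.4]
scene tin 0.81 [5.558e+02 6.540e+01 4.000e-01]
top lid_edge 0.85 [545.5  65.  178.4]
top lid_edge 0.58 [620.9  82.1  68.5]
top lid_hinge 0.83 [622.6  78.9  65. ]
top lid_hinge 0.5 [ 4.732e+02  2.335e+02 -3.000e-01]
top tin 0.78 [554.8  68.1   4.8]
6.775 [417.5  31.3 270.1] [[0.0, 0.231, -0.973], [0.0, -0.973, -0.231], [-1.0, 0.0, -0.0]] F [ 0.8 -1.   0.5] -0.0037262811243875416
```

View pics/c.png

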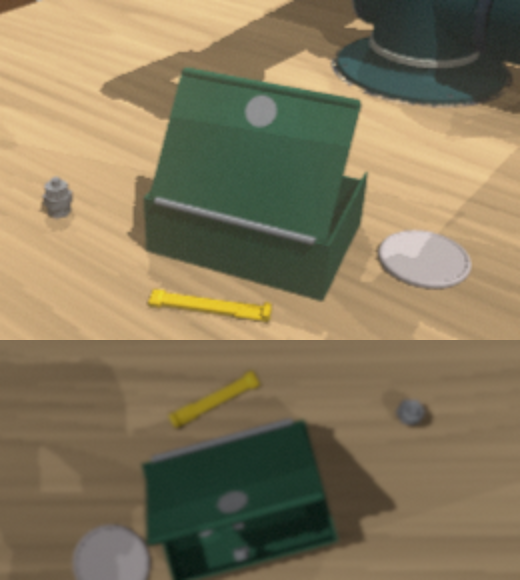

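The lid sprang ajar by itself: its edge is near (541,66,180), about 0.9 rad, and the tin hasn't moved. Now I'll lower the fingers in front of the edge and push horizontally toward the hinge.

Request:
arm_command(
  series=[
    {"x": 5, "y": 0, "z": 0, "roll": 0, "hand": 0},
    {"x": 4.8, "y": 0, "z": 0, "roll": 0, "hand": 0},
    {"x": 0, "y": 0, "z": -4.5, "roll": 0, "hand": 0},
    {"x": 0, "y": 0, "z": -4, "roll": 0, "hand": 0},
    {"x": 0, "y": 0, "z": -1, "roll": 0, "hand": 0},
    {"x": 0, "y": 0, "z": -1, "roll": 0, "hand": 0},
    {"x": 0, "y": 0, "z": -1, "roll": 0, "hand": 0},
    {"x": 0, "y": 0, "z": -1, "roll": 0, "hand": 0},
    {"x": 0, "y": 0, "z": -1, "roll": 0, "hand": 0},
    {"x": 0, "y": 0, "z": -1, "roll": 0, "hand": 0},
  ],
)

```text
time_s: 8.02
ee_pos: [558.6, 64.6, 172.6]
eef_rot: [[0.001, 0.23, -0.973], [0.0, -0.973, -0.23], [-1.0, 0.0, -0.001]]
wrist_force: [-1.5, -0.5, 0.8]
grip_width: 0.001
```

Run:
```python
from h import *
marks(["lid_edge","tin"],cams=("scene",),save="d")
a=cv2.imread("pics/d_scene.png")
cv2.imwrite("pics/d.png",cv2.resize(a[60:270,220:480],None,fx=2.5,fy=2.5))
state()
```

```text
scene lid_edge 0.91 [589.8  79.  204.5]
scene tin 0.72 [553.3  69.1   2.5]
scene tin 0.16 [598.8  74.  177.2]
8.175 [558.6  64.8 171.9] [[-0.0, 0.231, -0.973], [0.0, -0.973, -0.231], [-1.0, -0.0, 0.0]] F [ 0.2  0.1 -0.5] -0.002206258952977757
```

View pics/d.png

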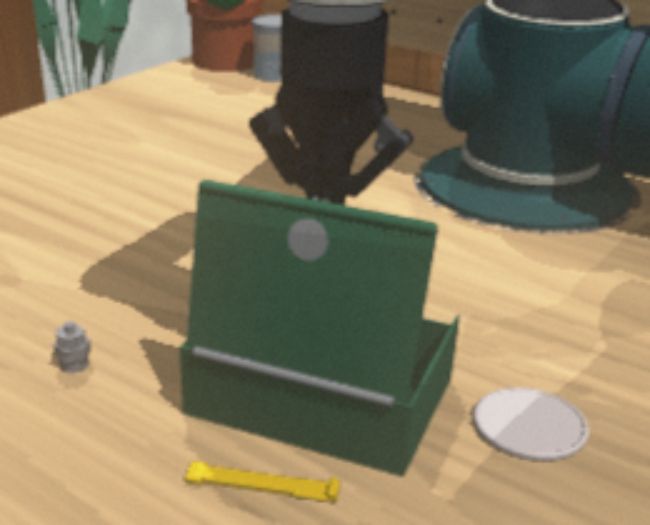

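The lid is now at about 1.33 rad, pushed gently and with the tin still. I'll keep going past upright.

Request:
arm_command(
  series=[
    {"x": 0, "y": 0, "z": -1, "roll": 0, "hand": 0},
    {"x": 0, "y": 0, "z": -1, "roll": 0, "hand": 0},
    {"x": 0, "y": 0, "z": -1, "roll": 0, "hand": 0},
    {"x": 0, "y": 0, "z": -1, "roll": 0, "hand": 0},
    {"x": 0, "y": 0, "z": -1, "roll": 0, "hand": 0},
    {"x": 0, "y": 0, "z": 0, "roll": 0, "hand": 0},
  ],
)

```text
time_s: 8.93
ee_pos: [607.8, 76.4, 171.6]
eef_rot: [[-0.0, 0.231, -0.973], [-0.0, -0.973, -0.231], [-1.0, -0.0, 0.0]]
wrist_force: [-0.9, 0.2, -0.3]
grip_width: -0.003
```

Run:
```python
from h import *
marks(["lid_edge","tin"],cams=("scene","top"))
state()
```

```text
scene lid_edge 0.78 [648.8  94.4 203.5]
scene tin 0.95 [551.7  67.8  -0.9]
scene tin 0.68 [646.9  94.9 205.9]
top tin 0.69 [555.3  66.    3.5]
9.225 [607.1  76.3 172.1] [[0.0, 0.231, -0.973], [0.0, -0.973, -0.231], [-1.0, 0.0, -0.0]] F [ 0.4  0.9 -0.3] 0.0029815847598783692
```

The edge is now about 27 mm past the hinge, around 1.77 rad and falling back. I'll retreat clear of everything and let it settle.

Request:
arm_command(
  series=[
    {"x": 0, "y": 0, "z": 3, "roll": 0, "hand": 0},
    {"x": 0, "y": 0, "z": 6, "roll": 0, "hand": 0},
    {"x": 0, "y": 0, "z": 6, "roll": 0, "hand": 0},
    {"x": -4, "y": 0, "z": 4, "roll": 0, "hand": 0},
    {"x": -6, "y": 0, "z": 0, "roll": 0, "hand": 0},
    {"x": 0, "y": 0, "z": 0, "roll": 0, "hand": 0},
    {"x": 0, "y": 0, "z": 0, "roll": 0, "hand": 0},
    {"x": 0, "y": 0, "z": 0, "roll": 0, "hand": 0},
    {"x": 0, "y": 0, "z": 0, "roll": 0, "hand": 0},
    {"x": 0, "y": 0, "z": 0, "roll": 0, "hand": 0},
    {"x": 0, "y": 0, "z": 0, "roll": 0, "hand": 0},
    {"x": 0, "y": 0, "z": 0, "roll": 0, "hand": 0},
  ],
)

```text
time_s: 10.72
ee_pos: [422.4, 32.5, 272.0]
eef_rot: [[-0.0, 0.231, -0.973], [0.0, -0.973, -0.231], [-1.0, -0.0, 0.0]]
wrist_force: [-1.2, 0.3, -0.5]
grip_width: 0.0
```

Request:
arm_command(
  series=[
    {"x": 0, "y": 0, "z": 0, "roll": 0, "hand": 0},
    {"x": 0, "y": 0, "z": 0, "roll": 0, "hand": 0},
    {"x": 0, "y": 0, "z": 0, "roll": 0, "hand": 0},
    {"x": 0, "y": 0, "z": 0, "roll": 0, "hand": 0},
    {"x": 0, "y": 0, "z": 0, "roll": 0, "hand": 0},
    {"x": 0, "y": 0, "z": 0, "roll": 0, "hand": 0},
    {"x": 0, "y": 0, "z": 0, "roll": 0, "hand": 0},
    {"x": 0, "y": 0, "z": 0, "roll": 0, "hand": 0},
  ],
)

```text
time_s: 11.72
ee_pos: [422.4, 32.5, 272.0]
eef_rot: [[-0.0, 0.231, -0.973], [-0.0, -0.973, -0.231], [-1.0, 0.0, 0.0]]
wrist_force: [-0.2, 0.9, 0.7]
grip_width: 0.002
```

Run:
```python
from h import *
marks(["lid_edge","lid_hinge","tin","lockring_tool","tire_lever","coaster"],save="e")
a=cv2.imread("pics/e_scene.png");b=cv2.imread("pics/e_top.png")
cv2.imwrite("pics/e.png",np.vstack([cv2.resize(a[100:270,220:480],None,fx=2,fy=2),cv2.resize(b[150:270,190:450],None,fx=2,fy=2)]))
state()
```

```text
scene lid_edge 0.57 [658.   96.6 202.2]
scene lid_hinge 0.8 [623.5  83.9  72.6]
scene lid_hinge 0.56 [653.   88.  174.7]
scene tin 0.92 [5.561e+02 6.590e+01 4.000e-01]
scene lockring_tool 0.79 [ 658.6 -138.2    0.9]
scene tire_lever 0.61 [ 6.839e+02  1.018e+02 -2.000e-01]
scene coaster 0.87 [474.5 232.5   1.1]
top lid_edge 0.83 [662.4  93.6 200.9]
top lid_hinge 0.85 [621.2  81.5  64.4]
top tin 0.89 [557.7  67.4  -1.4]
top lockring_tool 0.71 [ 662.6 -138.5   -0. ]
top tire_lever 0.59 [6.841e+02 1.032e+02 6.000e-01]
top coaster 0.83 [ 4.744e+02  2.322e+02 -4.000e-01]
12.425 [422.4  32.5 272. ] [[0.0, 0.231, -0.973], [0.0, -0.973, -0.231], [-1.0, -0.0, -0.0]] F [-0.1  0.6 -0.5] -0.003062506626516542
```

View pics/e.png

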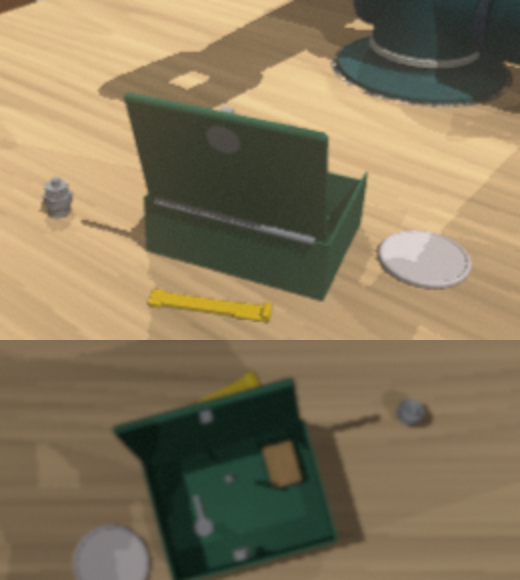

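The lid leans back past upright at its stop, with its edge about 38 mm behind the hinge (about 1.85 rad). The key shows inside the tin, and the tin and bystanders haven't moved.

```bash
python3 -c "
from workcell import ctrl
print(ctrl.hand_in())"
```

```text
the job is handed in; nothing more can be done
None
```

The green tin is open: its lid rests leaning back at about 1.85 rad, its stop, and the key shows inside. I handed the job in at about 12.4 s.

- **Press:** I pushed the thumb disc down with the closed fingertips until the firm stop, at about 14 N vertical. The forces I saw stayed far below the limits.
- **Spring:** I took the finger straight up, and the lid rose by itself to about 0.9 rad.
- **Push over:** I pushed the lid's front edge past upright with 1–2 N measured, then backed the gripper well clear and let the lid fall to its stop.

**Last checks:** Both cameras put the lid's edge about 38 mm behind the hinge and about 200 mm high. The tin, lockring tool, tire lever and coaster are where they started, within the networks' few millimetres of error. The wrist force reads about zero.

**Failed or disagreed:** My first move call was refused because its rows left out some values, and nothing moved. The networks gave a few false second marks, which I ignored.

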